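# Put the steel odds and ends into their nest blocks

## Task

Clear the loose steel parts off the front of the bench into the four wooden nest blocks: stand the pipe offcut in the largest round recess, the long bolt in the medium round recess and the short bolt in the smallest round recess, and lay the nut flat in the square recess. Each part must sit upright right down on the floor of its recess. Leave the white plastic reel and the stick of chalk where they are.

Things in the scene. Friction and masses are not known exactly. Their poses are not given: they have to be found in the camera images.
- pipe_piece: Grey steel pipe offcut standing on end: 42 mm outside diameter, hollow, 85 mm tall, 0.24 kg. Stands loose on the bench. Origin at the centre of its underside, z up along the pipe. Round, so any yaw may be gripped, on the outside.
- long_bolt: The longer, thicker bolt, grey steel, standing loose on its hexagonal head with the thread pointing up: 70 mm tall in all, shank 16 mm diameter from 10 mm up to the top, head 10 mm high and 26 mm across flats (30 mm over corners). 0.11 kg. Origin at the centre of the underside of the head, z up along the shank.
- short_bolt: The shorter, thinner bolt, rusty brown steel, standing loose on its hexagonal head with the thread pointing up: 59 mm tall in all, shank 14 mm diameter from 9 mm up to the top, head 9 mm high and 23 mm across flats (26 mm over corners). 0.07 kg. Origin at the centre of the underside of the head, z up along the shank.
- hex_nut: Rusty brown hexagonal nut lying flat and loose on the bench: 14 mm high, 30 mm across flats, 34 mm over corners, 0.05 kg. Origin at the centre of its underside, z up. The normals of its flats lie at 20, 80 and 140 degrees (and the opposite ones) from its x axis, turning from x towards y.
- nest_large: Largest wooden nest block, fixed to the bench: 90 x 90 mm, 24 mm high, with one round recess of 66 mm diameter in the middle of its top, 8 mm deep, floor lined dark. Origin at the centre of its underside at bench level, z up; the recess floor is 16 mm above the origin. For the pipe offcut.
- nest_medium: Wooden nest block with the medium round recess, fixed to the bench: 74 x 74 mm, 24 mm high, round recess of 52 mm diameter in the middle of its top, 8 mm deep, floor lined dark. Origin at the centre of its underside at bench level, z up; the recess floor is 16 mm above the origin. For the long bolt.
- nest_small: Smallest wooden nest block, fixed to the bench: 60 x 60 mm, 24 mm high, with one round recess of 42 mm diameter in the middle of its top, 8 mm deep, floor lined dark. Origin at the centre of its underside at bench level, z up; the recess floor is 16 mm above the origin. For the short bolt.
- nest_square: Wooden nest block with the square recess, fixed to the bench: 82 x 82 mm, 24 mm high, with one square recess 60 x 60 mm in the middle of its top, 5 mm deep, sides parallel to the block, floor lined dark. Origin at the centre of its underside at bench level, z up, x and y square to the block's sides; the recess floor is 19 mm above the origin. For the nut.
- plastic_reel: White plastic reel (spool), 46 mm diameter, 33 mm tall, standing loose among the steel parts. Origin at the centre of its underside. Not to be moved.
- chalk_stick: White faceted stick of marking chalk lying loose on the steel bench top at the left end of the row of nest blocks: about 75 mm long, 12 mm thick. Origin at the centre of its underside. Not to be moved.

How it is judged:
At the end, for the whole second after the job is handed in: Pipe, long bolt, short bolt and nut each rest on the floor (within 3 mm) of the large, medium, small and square recess, axis within 14, 14, 12 and 21 mm of its centre, within 0.08 rad of upright, same way up as at the start, released and at rest (horizontal distance between pipe_piece and nest_large below 0.014 m and z of pipe_piece in the frame of nest_large below 0.019 m and angle between each of pipe_piece, long_bolt, short_bolt, hex_nut's own z axis and vertical below 0.08 rad and linear speed of each of pipe_piece, long_bolt, short_bolt, hex_nut below 0.02 m/s and horizontal distance between long_bolt and nest_medium below 0.014 m and z of long_bolt in the frame of nest_medium below 0.019 m and horizontal distance between short_bolt and nest_small below 0.012 m and z of short_bolt in the frame of nest_small below 0.019 m and horizontal distance between hex_nut and nest_square below 0.021 m and z of hex_nut in the frame of nest_square below 0.0215 m); the robot touches nothing.
It fails at once if the plastic reel is moved more than 20 mm or tipped (distance of plastic_reel from where it was at the start of the episode above 0.02 m or angle between plastic_reel's own z axis and vertical above 0.5 rad).
It fails at once if the chalk is moved more than 20 mm (distance of chalk_stick from where it was at the start of the episode above 0.02 m).
It also fails if it takes over 102 s, if anything falls off the work surface, if the arm or the gripper's body presses on something with over 40 N, if the wrist force passes 120 N, or if a joint passes its speed limit or range.

## Robot

A 6-joint arm with a two-finger parallel gripper is mounted at the origin on a cart in front of the work surface, level with it; the furniture and walls round the work are solid. World frame = base frame: x ahead of the robot, y to its left, z up, the work surface at z = 0. Lengths are in m, angles in rad, forces in N, time in s.
With the tool pointing down it reaches from about 0.35 to 0.775 m from the base axis. Payload 7.3 kg.
Tool frame: the origin (TCP) lies midway between the tips of the shut fingers; the grasp point (between the pads) lies 19 mm behind it; z points along the fingers, y is the direction in which the jaws open and shut (so a half turn about z gives the same grasp; the last joint's range is limited). The gripper opens to 92 mm and grips with 3 to 60 N. Pads are 19 mm wide; open, the fingers measure 130 mm over their backs; the gripper's body (75 mm by 190 mm) begins 47 mm behind the grasp point.
Start: joints at [0.981, 0.342, 1.524, -0, 1.275, -0.146], TCP at [0.225, 0.474, 0.227] pointing down, gripper open.
Joint ranges: [-2.53, 2.53], [-0.77, 2.02], [0.04, 2.7], [-1, 4.14], [0.28, 2.66], [-3.11, 3.11]. Speed limits (rad/s): [2.57, 2.57, 3.14, 3.14, 3.14, 3.14].

## Interface

Orientations are given as [roll, pitch, yaw] about the fixed x, y, z axes, in that order (R = Rz(yaw) Ry(pitch) Rx(roll)).
In Python, from cell import status, eyes, job gives the robot as it stands.
- The arm moves only by the tool jog_arm, never from a script. Its argument "series" is a list of rows, each a list of 3 entries, a list of its own where there are three numbers: the gripper command: -1 is shut, 1 is fully open, values between are in proportion, then the shift along the tool's x, y, z in m, then the turn, a rotation vector about the tool's x, y, z in rad. In form: [[grip, [x, y, z], [ax, ay, az]], ...]. A call has 1 to 12 rows; each row is the pose to reach, as a shift and turn from the pose commanded when the call began, along the tool's axes at that moment; what a row does not reach only later rows make up. A row lasts 1/12 s, in which the tool goes at most 41.7 mm and 7.16 degrees, less where a joint would pass 70% of its speed; a pose out of reach is approached as far as the arm can. A call with a gripper value outside its range is refused whole. The fingers move at their own pace and stop on an object; "squeeze" is the grip in N (left out, the last holds). Time passes only in rows, so rows that repeat a pose let the fingers close. It gives the time, the measured TCP pose, the force and the opening at its end, in the units of the state.
- status.observe(): the state, without advancing time (a new reading comes with each control period).
- eyes.read_camera(name): name is "side" or "top"; returns a dict with "img" (480x640x3 uint8, red, green, blue), "range_z" (480x640 float32, m along the optical axis (not along the pixel's ray), 0 where there is no reading), "camera_matrix" (3x3 intrinsics, pixels), "T" (4x4, takes a point from camera to world coordinates). Camera axes: x right, y down, z forward; pixel columns grow to the right and rows downward; lengths in m; the calibration is good to about 2 mm. A picture is of the moment at which its call begins.
- job.hand_in(): hands the job in, once; it reports no verdict.
The state is a dict: "time": time; "qpos": joint angles; "qvel": joint speeds; "joint_efforts": joint torques, N m; "tool_pos": TCP position; "tool_rot": TCP orientation; "contact_force": force on the tool from outside, world axes, zero at the start; "torque": the same for the moment, N m; "opening": finger opening in m.
Only numpy, scipy, OpenCV 4.12 (cv2) and the standard library are available. Lean on these libraries where they do the work, as an engineer would, in place of code of your own. Each camera call takes 0.05 s, during which the arm holds its last target.

## Working session

There is one attempt and no reset: what is moved stays moved. The work goes in short steps, Python scripts to look and compute and a tool call to move; the robot and the scene stay as the last step left them, time stands still between calls to the robot, and variables do not carry over. Pictures are saved under pics/ and viewed, and the job is handed in when it is done.

Besides the shell and the picture viewer there is one more tool, called after ">>>" as name(argument=value, ...) on one line, values as JSON. jog_arm: Moves the arm, as the interface text tells. Its arguments: {"type":"object","properties":{"series":{"type":"array","items":{"type":"array"}},"squeeze":{"type":"number"}},"required":["series"]}

```bash
mkdir -p pics; ls; python3 - <<'E'
from cell import status, eyes
import cv2,numpy as np
print(status.observe())
for n in("top","side"):
    d=eyes.read_camera(n); cv2.imwrite(f"pics/{n}0.png",d["img"][:,:,::-1]); np.savez(f"{n}0.npz",**d); print(n,d["camera_matrix"],d["T"])
E
```

```text
pics
{'time': 0.0, 'qpos': array([ 9.80953388e-01,  3.42755917e-01,  1.52503827e+00, -7.95320826e-06,
        1.27538670e+00, -1.46002698e-01]), 'qvel': array([-1.35028373e-03,  6.11139339e-04, -9.81432249e-04,  1.85176335e-04,
        4.47890753e-05, -1.41487589e-03]), 'joint_efforts': array([-4.01893567e-04, -4.31257474e+01, -2.44214487e+01,  7.16383453e-02,
        5.61140198e-02, -9.95096025e-05]), 'tool_pos': array([0.22519128, 0.47379252, 0.22602032]), 'tool_rot': array([-3.14002021e+00, -2.23538923e-04,  2.69775456e+00]), 'contact_force': array([ 0.38372719, -0.26461252, -0.21526081]), 'torque': array([-0.01553308,  0.04945764,  0.08808231]), 'opening': 0.09167524605023393}
top [[469.29393593   0.         310.78722856]
 [  0.         469.29393593 243.22952319]
 [  0.           0.           1.        ]] [[ 0.0204283  -0.98677186  0.16082284  0.42268105]
 [-0.99978024 -0.0194048   0.00793238  0.00110272]
 [-0.00470671 -0.16094955 -0.98695141  1.00343537]
 [ 0.          0.          0.          1.        ]]
side [[451.17007062   0.         325.4090096 ]
 [  0.         451.17007062 232.90420748]
 [  0.           0.           1.        ]] [[ 0.90414374 -0.25651521  0.34164902  0.19550772]
 [-0.42709519 -0.52272606  0.73779886 -0.83893814]
 [-0.01066778 -0.81299287 -0.58217591  0.70916308]
 [ 0.          0.          0.          1.        ]]
```

View pics/top0.png

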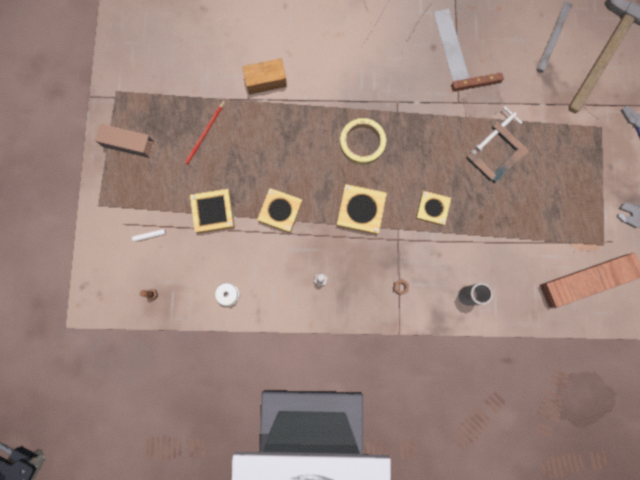

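View pics/side0.png

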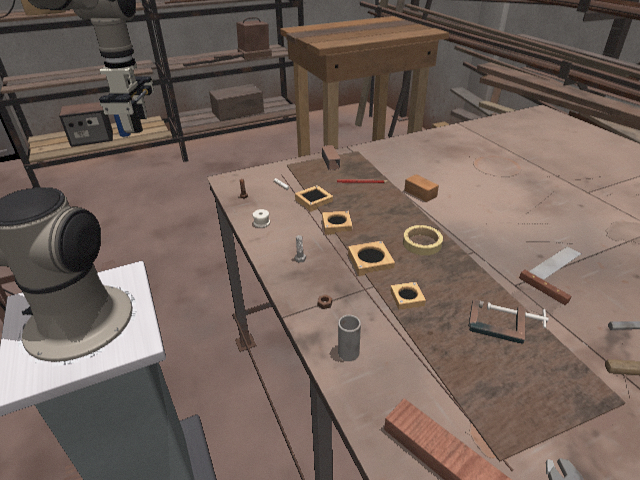

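The top view shows, left to right, the short bolt (150,295), reel (227,295), long bolt (320,281), nut (400,287) and pipe (478,294). The nests are square (211,211), medium (280,209), large (362,208) and small (434,208), with the chalk at (148,236). I'll measure with depth and enlarge.

```bash
cat > h.py <<'E'
import numpy as np,cv2
def cloud(d):
    K=d["camera_matrix"];T=d["T"];z=d["range_z"]
    v,u=np.mgrid[:480,:640]
    P=np.stack([(u-K[0,2])/K[0,0]*z,(v-K[1,2])/K[1,1]*z,z],-1)@T[:3,:3].T+T[:3,3]
    P[z==0]=np.nan
    return P
def onplane(d,uv,h):
    K=d["camera_matrix"];T=d["T"]
    r=T[:3,:3]@np.linalg.inv(K)@np.array([uv[0],uv[1],1.]);c=T[:3,3]
    return c+r*(h-c[2])/r[2]
def proj(d,p):
    K=d["camera_matrix"];T=d["T"]
    q=K@(T[:3,:3].T@(np.array(p)-T[:3,3])); return q[:2]/q[2]
E
python3 - <<'E'
from h import *
np.set_printoptions(precision=4,suppress=True)
for n in("top","side"):
    d=np.load(n+"0.npz");P=cloud(d)
    m=(P[...,0]>.3)&(P[...,0]<.62)&(abs(P[...,1])<.45)
    fl=m&(abs(P[...,2])<.006); print(n,"bench z",np.median(P[fl][:,2]))
    for th in (.006,):
        k=(m&(P[...,2]>th)&(P[...,2]<.12)).astype(np.uint8)
        N,L,S,C=cv2.connectedComponentsWithStats(k)
        for i in range(1,N):
            if S[i,4]<8: continue
            q=P[L==i]; zt=np.percentile(q[:,2],95); t=q[q[:,2]>zt-.006]
            print(C[i],S[i,4],"mid",(q.max(0)+q.min(0))/2,"ext",np.ptp(q,axis=0),"topmean",t.mean(0),"topmid",(t.max(0)+t.min(0))/2)
d=np.load("top0.npz")["img"][:,:,::-1]
a=cv2.resize(d[180:310,120:320],None,fx=4,fy=4,interpolation=cv2.INTER_CUBIC);cv2.imwrite("pics/a.png",a)
a=cv2.resize(d[180:310,300:500],None,fx=4,fy=4,interpolation=cv2.INTER_CUBIC);cv2.imwrite("pics/b.png",a)
E
```

```text
top bench z 0.0001938876292572056
[210.3891 227.4241] 257 mid [0.611 0.218 0.018] ext [0.0179 0.0827 0.0234] topmean [0.6131 0.2254 0.0248] topmid [0.611  0.2183 0.0256]
[283.4494 227.7978] 89 mid [0.6135 0.0714 0.0181] ext [0.0127 0.0392 0.0208] topmean [0.6154 0.0669 0.0248] topmid [0.6136 0.071  0.0252]
[365.98   229.3467] 150 mid [ 0.6135 -0.1014  0.0176] ext [0.0127 0.0637 0.0231] topmean [ 0.6154 -0.1106  0.0247] topmid [ 0.6135 -0.1025  0.0251]
[147.8916 235.1325] 166 mid [0.5961 0.3592 0.0106] ext [0.0273 0.0688 0.0092] topmean [0.5956 0.3598 0.011 ] topmid [0.5967 0.3592 0.0115]
[421.5714 230.2857] 14 mid [ 0.6173 -0.229   0.0083] ext [0.0031 0.0232 0.0044] topmean [ 0.6178 -0.2292  0.0081] topmid [ 0.6173 -0.229   0.0083]
[484.5488 233.3049] 328 mid [ 0.6115 -0.3495  0.0092] ext [0.0169 0.2008 0.0064] topmean [ 0.614  -0.3645  0.0077] topmid [ 0.6115 -0.3495  0.0092]
[319.9302 279.6279] 129 mid [ 0.5073 -0.012   0.0407] ext [0.0277 0.0255 0.0677] topmean [ 0.5059 -0.0123  0.0706] topmid [ 0.506  -0.0122  0.0707]
[400.5827 286.748 ] 127 mid [ 0.4953 -0.182   0.0125] ext [0.0
[... 1564 characters left out ...]
3 -0.2075  0.0077] ext [0.0032 0.0264 0.0034] topmean [ 0.6185 -0.2072  0.0073] topmid [ 0.6183 -0.2075  0.0077]
[324.4427 300.3282] 131 mid [ 0.495  -0.1835  0.0118] ext [0.0321 0.0334 0.0115] topmean [ 0.4944 -0.1843  0.0137] topmid [ 0.4953 -0.1835  0.0138]
[387.375 302.625] 8 mid [ 0.6174 -0.2478  0.0075] ext [0.0049 0.0107 0.0025] topmean [ 0.6173 -0.2467  0.0072] topmid [ 0.6174 -0.2478  0.0075]
[421.9167 347.1123] 276 mid [ 0.6116 -0.3624  0.0079] ext [0.0168 0.175  0.0038] topmean [ 0.6132 -0.3803  0.0071] topmid [ 0.6116 -0.3624  0.0079]
[348.6373 336.1731] 907 mid [ 0.4787 -0.3261  0.0466] ext [0.0423 0.0432 0.0813] topmean [ 0.4782 -0.3272  0.083 ] topmid [ 0.479  -0.3257  0.0829]
```

View pics/a.png

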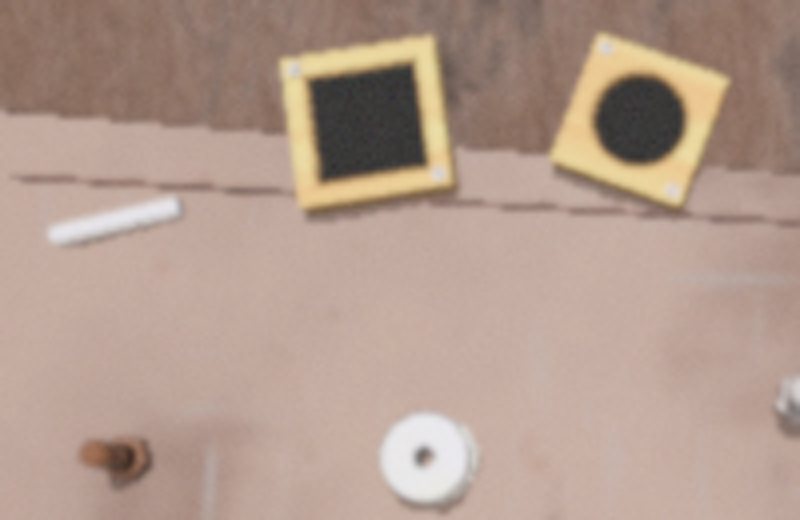

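View pics/b.png

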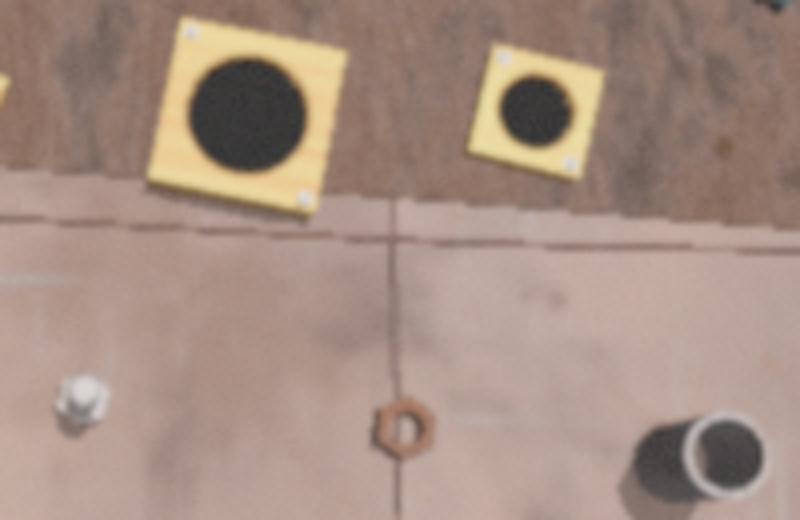

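```bash
python3 - <<'E'
from h import *
np.set_printoptions(precision=4,suppress=True)
nests={}
for n in("top","side"):
    d=np.load(n+"0.npz");P=cloud(d);img=d["img"]
    hsv=cv2.cvtColor(img,cv2.COLOR_RGB2HSV)
    k=((hsv[...,0]>15)&(hsv[...,0]<35)&(hsv[...,1]>80)&(hsv[...,2]>120)&(P[...,0]<.74)&(P[...,2]>.02)&(P[...,2]<.032)).astype(np.uint8)
    N,L,S,C=cv2.connectedComponentsWithStats(k,connectivity=8)
    for i in range(1,N):
        if S[i,4]<40: continue
        q=P[L==i]; r=cv2.minAreaRect((q[:,:2]*1000).astype(np.float32))
        # refine by image-plane projection at z=.024
        vu=np.argwhere(L==i); w=np.array([onplane(d,(u,v),.024)[:2] for v,u in vu])*1000
        r2=cv2.minAreaRect(w.astype(np.float32))
        print(n,C[i],"z",np.median(q[:,2]),"rect",r,"\n   plane",r2)
# holes top view
    k=((hsv[...,2]<70)&(P[...,0]>.6)&(P[...,0]<.74)&(abs(P[...,1])<.32)&(P[...,2]>.008)).astype(np.uint8)
    N,L,S,C=cv2.connectedComponentsWithStats(k)
    for i in range(1,N):
        if S[i,4]<40: continue
        q=P[L==i];print(n,"hole",C[i],"zmed",np.median(q[:,2]),onplane(d,C[i],.018))
# nut orientation, bolt head, from cloud
d=np.load("top0.npz");P=cloud(d)
for nm,c,a,b,r in(("nut",(.495,-.182),.009,.02,.022),("long",(.507,-.012),.004,.016,.03),("short",(.469,.344),.004,.015,.03)):
    m=(np.hypot(P[...,0]-c[0],P[...,1]-c[1])<r)&(P[...,2]>a)&(P[...,2]<b)
    q=P[m];print(nm,len(q),(q.max(0)+q.min(0))/2,np.ptp(q,axis=0))
    for t in range(0,180,10):
        s=q[:,:2]@[np.cos(np.radians(t)),np.sin(np.radians(t))]
        print(t,round(np.ptp(s)*1000,1),end='; ')
    print()
for x0,y0,nm in((300+70,180+90,'nut'),(300,262,'long'),(130,276,'short')):
    a=cv2.resize(d["img"][y0:y0+38,x0:x0+60,::-1],None,fx=8,fy=8,interpolation=cv2.INTER_CUBIC);cv2.imwrite(f"pics/c_{nm}.png",a)
E
python3 -c "
import cv2,numpy as np
cv2.imwrite('pics/c.png',np.vstack([cv2.imread(f'pics/c_{n}.png') for n in('nut','long')]))"
```

```text
top [361.3355 209.5194] z 0.0246074545165631 rect ((660.0482788085938, -97.27006530761719), (90.02262878417969, 91.58599853515625), 79.03538513183594) 
   plane ((659.4566040039062, -97.06971740722656), (90.2571029663086, 91.09043884277344), 79.37493896484375)
top [212.3222 211.6025] z 0.024433811849159826 rect ((649.4849853515625, 223.9564208984375), (83.02208709716797, 82.44851684570312), 10.588502883911133) 
   plane ((649.2207641601562, 223.49453735351562), (83.88617706298828, 82.36743927001953), 10.02366828918457)
top [278.8808 209.7369] z 0.024684957660310536 rect ((653.8659057617188, 78.33940124511719), (74.7802734375, 74.9707260131836), 71.20494079589844) 
   plane ((653.4901123046875, 78.21253204345703), (74.71046447753906, 74.94027709960938), 71.00064849853516)
top [434.7289 205.9366] z 0.024233727293718255 rect ((664.4403686523438, -251.19190979003906), (60.67438888549805, 60.9710693359375), 74.88711547851562) 
   plane ((664.329833984375, -251.0469512939453), (60.730342864990234, 61.184783935546875), 76.47891998291016)
top hole [211.4857 210.3196] zmed 0.02030406844532206
[... 1881 characters left out ...]
.665  -0.2513  0.018 ]
nut 124 [ 0.4953 -0.1824  0.0141] [0.0317 0.0301 0.0099]
0 31.7; 10 30.9; 20 29.5; 30 30.1; 40 31.4; 50 32.1; 60 32.0; 70 31.0; 80 30.1; 90 30.1; 100 31.9; 110 32.8; 120 32.7; 130 31.6; 140 29.7; 150 30.5; 160 31.8; 170 32.2; 
long 78 [ 0.5087 -0.0194  0.0092] [0.0515 0.045  0.0104]
0 51.5; 10 48.7; 20 44.3; 30 38.7; 40 41.3; 50 44.9; 60 47.1; 70 47.8; 80 47.1; 90 45.0; 100 42.4; 110 43.2; 120 44.3; 130 45.3; 140 47.1; 150 50.6; 160 52.5; 170 52.8; 
short 75 [0.4666 0.3458 0.0095] [0.0449 0.0411 0.0109]
0 44.9; 10 44.9; 20 45.6; 30 48.8; 40 50.6; 50 50.7; 60 49.4; 70 46.5; 80 42.2; 90 41.1; 100 44.7; 110 47.5; 120 51.7; 130 54.4; 140 55.4; 150 54.7; 160 52.3; 170 48.8;
```

View pics/c.png

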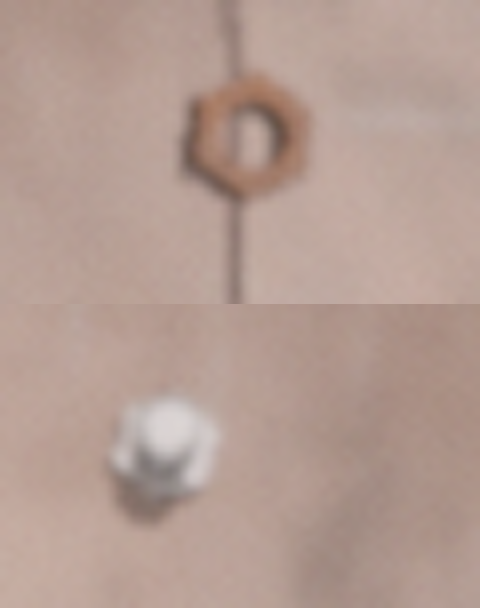

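>>> jog_arm(series=[[1,[-0.276,-0.012,0.107],[0,0,-0.444]],[1,[-0.276,-0.012,0.107],[0,0,-0.444]],[1,[-0.276,-0.012,0.107],[0,0,-0.444]],[1,[-0.276,-0.012,0.107],[0,0,-0.444]],[1,[-0.276,-0.012,0.107],[0,0,-0.444]],[1,[-0.276,-0.012,0.107],[0,0,-0.444]],[1,[-0.276,-0.012,0.107],[0,0,-0.444]],[1,[-0.276,-0.012,0.107],[0,0,-0.444]],[1,[-0.276,-0.012,0.107],[0,0,-0.444]],[1,[-0.276,-0.012,0.107],[0,0,-0.444]],[1,[-0.276,-0.012,0.107],[0,0,-0.444]],[1,[-0.276,-0.012,0.107],[0,0,-0.444]]], squeeze=30)

```text
time: 1.1
tool_pos: [0.4684, 0.3459, 0.1205]
tool_rot: [3.141, 0.0, -3.14]
contact_force: [0.2, -0.1, 0.5]
opening: 0.0917
```

>>> jog_arm(series=[[1,[0,-0.002,0.04],[0,0,0]],[1,[0,-0.002,0.08],[0,0,0]],[1,[0,-0.002,0.102],[0,0,0]],[1,[0,-0.002,0.102],[0,0,0]],[-1,[0,-0.002,0.102],[0,0,0]],[-1,[0,-0.002,0.102],[0,0,0]],[-1,[0,-0.002,0.102],[0,0,0]],[-1,[0,-0.002,0.102],[0,0,0]],[-1,[0,-0.002,0.102],[0,0,0]],[-1,[0,-0.002,0.102],[0,0,0]],[-1,[0,-0.002,0.102],[0,0,0]],[-1,[0,-0.002,0.102],[0,0,0]]])

```text
time: 2.1
tool_pos: [0.4696, 0.3428, 0.018]
tool_rot: [3.141, 0.0, -3.141]
contact_force: [0.4, 0.5, 0.0]
opening: 0.0431
```

>>> jog_arm(series=[[-1,[0,0,0],[0,0,0]],[-1,[0,0,0],[0,0,0]],[-1,[0,0,0],[0,0,0]],[-1,[0,0,0],[0,0,0]],[-1,[0,0,0],[0,0,0]],[-1,[0,0,0],[0,0,0]],[-1,[0,0,0],[0,0,0]],[-1,[0,0,0],[0,0,0]]])

```text
time: 2.77
tool_pos: [0.4695, 0.3428, 0.0176]
tool_rot: [-3.142, -0.0, -3.141]
contact_force: [0.1, 0.2, 0.3]
opening: 0.0134
```

>>> jog_arm(series=[[-1,[0,0,-0.02],[0,0,0]],[-1,[0,0,-0.06],[0,0,0]],[-1,[0,0,-0.1],[0,0,0]],[-1,[0,0,-0.13],[0,0,0]],[-1,[0,0,-0.13],[0,0,0]],[-1,[0,0,-0.13],[0,0,0]]])

```text
time: 3.27
tool_pos: [0.4704, 0.3433, 0.1497]
tool_rot: [3.139, 0.004, -3.141]
contact_force: [0.2, -0.9, -0.6]
opening: 0.0134
```

```bash
python3 - <<'E'
from cell import status, eyes
import cv2,numpy as np
d=eyes.read_camera("side");cv2.imwrite("pics/s1.png",cv2.resize(d["img"][80:230,160:360,::-1],None,fx=4,fy=4,interpolation=cv2.INTER_CUBIC))
E
```

```text
(no output)
```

View pics/s1.png

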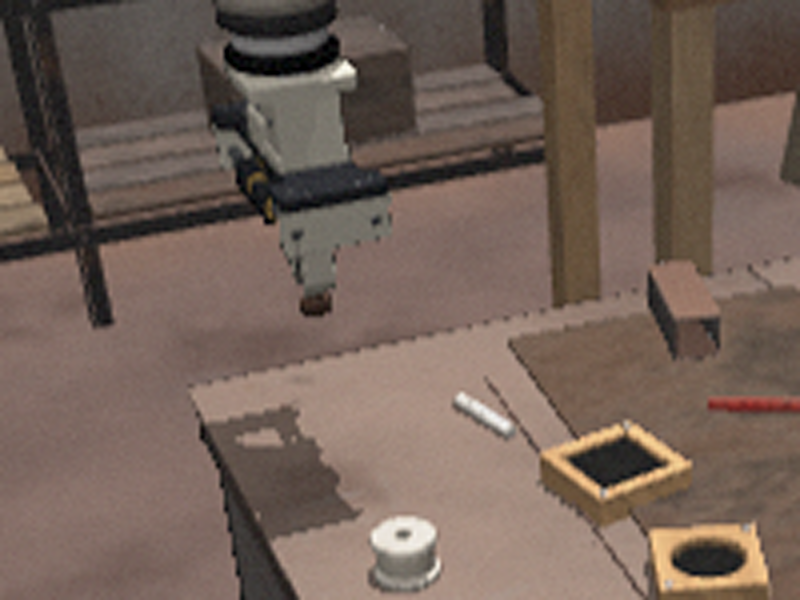

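>>> jog_arm(series=[[-1,[-0.01,-0.03,0],[0,0,0]],[-1,[-0.195,-0.595,0],[0,0,0]],[-1,[-0.195,-0.595,0],[0,0,0]],[-1,[-0.195,-0.595,0],[0,0,0]],[-1,[-0.195,-0.595,0],[0,0,0]],[-1,[-0.195,-0.595,0],[0,0,0]],[-1,[-0.195,-0.595,0],[0,0,0]],[-1,[-0.195,-0.595,0],[0,0,0]],[-1,[-0.195,-0.595,0],[0,0,0]],[-1,[-0.195,-0.595,0],[0,0,0]],[-1,[-0.195,-0.595,0],[0,0,0]],[-1,[-0.195,-0.595,0],[0,0,0]]])

```text
time: 4.32
tool_pos: [0.6214, -0.1245, 0.1452]
tool_rot: [3.14, -0.004, 3.142]
contact_force: [0.7, 0.1, -1.1]
opening: 0.0135
```

>>> jog_arm(series=[[-1,[-0.032,-0.1,0],[0,0,0]],[-1,[-0.032,-0.1,0],[0,0,0]],[-1,[-0.032,-0.1,0],[0,0,0]],[-1,[-0.032,-0.1,0],[0,0,0]],[-1,[-0.032,-0.1,0],[0,0,0]],[-1,[-0.032,-0.1,0],[0,0,0]]])

```text
time: 4.82
tool_pos: [0.6533, -0.2215, 0.1457]
tool_rot: [3.139, -0.003, -3.141]
contact_force: [0.5, 0.6, -1.2]
opening: 0.0134
```

>>> jog_arm(series=[[-1,[-0.012,-0.03,0],[0,0,0]],[-1,[-0.012,-0.03,0.03],[0,0,0]],[-1,[-0.012,-0.03,0.065],[0,0,0]],[-1,[-0.012,-0.03,0.095],[0,0,0]],[-1,[-0.012,-0.03,0.095],[0,0,0]],[-1,[-0.012,-0.03,0.095],[0,0,0]],[-1,[-0.012,-0.03,0.095],[0,0,0]]])

```text
time: 5.4
tool_pos: [0.6674, -0.252, 0.0548]
tool_rot: [-3.141, 0.002, -3.14]
contact_force: [0.6, -0.0, -0.4]
opening: 0.0136
```

>>> jog_arm(series=[[-1,[0.002,0,0.012],[0,0,0]],[-1,[0.002,0,0.017],[0,0,0]],[-1,[0.002,0,0.02],[0,0,0]],[-1,[0.002,0,0.02],[0,0,0]],[-1,[0.002,0,0.02],[0,0,0]]])

```text
time: 5.82
tool_pos: [0.6648, -0.2528, 0.0338]
tool_rot: [-3.141, 0.001, -3.141]
contact_force: [-0.7, -0.7, -0.3]
opening: 0.0136
```

>>> jog_arm(series=[[-1,[0,0,0.0005],[0,0,0]],[1,[0,0,0.0005],[0,0,0]],[1,[0,0,0.0005],[0,0,0]],[1,[0,0,0.0005],[0,0,0]],[1,[0,0,0.0005],[0,0,0]],[1,[0,0,0.0005],[0,0,0]],[1,[0,0,-0.02],[0,0,0]],[1,[0,0,-0.06],[0,0,0]],[1,[0,0,-0.1],[0,0,0]],[1,[0,0,-0.1],[0,0,0]],[1,[0,0,-0.1],[0,0,0]]])

```text
time: 6.73
tool_pos: [0.6658, -0.2535, 0.1364]
tool_rot: [-3.139, 0.006, -3.141]
contact_force: [-0.1, -0.5, -0.3]
opening: 0.0755
```

>>> jog_arm(series=[[1,[0.187,-0.072,0],[0,0,0]],[1,[0.187,-0.072,0],[0,0,0]],[1,[0.187,-0.072,0],[0,0,0]],[1,[0.187,-0.072,0],[0,0,0]],[1,[0.187,-0.072,0],[0,0,0]],[1,[0.187,-0.072,0],[0,0,0]],[1,[0.187,-0.072,0],[0,0,0]],[1,[0.187,-0.072,0],[0,0,0]]])

```text
time: 7.4
tool_pos: [0.4774, -0.3246, 0.1321]
tool_rot: [3.141, -0.0, 3.141]
contact_force: [0.5, -0.4, 0.8]
opening: 0.0922
```

```bash
python3 - <<'E'
from cell import status, eyes
import cv2,numpy as np
print(status.observe()["tool_pos"])
d=eyes.read_camera("side");cv2.imwrite("pics/s2.png",cv2.resize(d["img"][200:380,240:480,::-1],None,fx=3,fy=3,interpolation=cv2.INTER_CUBIC))
E
```

```text
[ 0.4774382  -0.3245651   0.13206733]
```

View pics/s2.png

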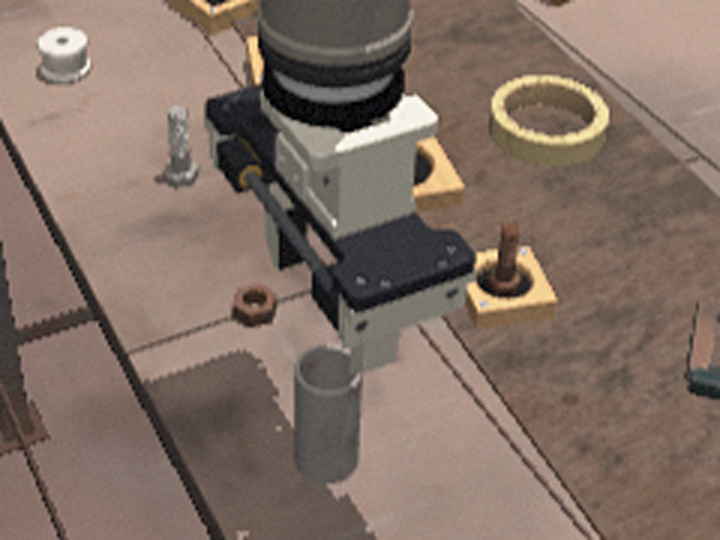

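The short bolt stands in the middle of the small recess (crop 508,270). The gripper is above the pipe (crop 328,410).

>>> jog_arm(series=[[1,[-0.002,-0.001,0.03],[0,0,0]],[1,[-0.002,-0.001,0.065],[0,0,0]],[1,[-0.002,-0.001,0.097],[0,0,0]],[1,[-0.002,-0.001,0.097],[0,0,0]],[-1,[-0.002,-0.001,0.097],[0,0,0]],[-1,[-0.002,-0.001,0.097],[0,0,0]],[-1,[-0.002,-0.001,0.097],[0,0,0]],[-1,[-0.002,-0.001,0.097],[0,0,0]],[-1,[-0.002,-0.001,0.097],[0,0,0]],[-1,[-0.002,-0.001,0.097],[0,0,0]],[-1,[-0.002,-0.001,0.097],[0,0,0]],[-1,[-0.002,-0.001,0.097],[0,0,0]]], squeeze=40)

```text
time: 8.45
tool_pos: [0.4793, -0.3259, 0.036]
tool_rot: [-3.141, 0.0, -3.141]
contact_force: [0.1, 0.0, 0.3]
opening: 0.0429
```

>>> jog_arm(series=[[-1,[0,0,0],[0,0,0]],[-1,[0,0,0],[0,0,0]],[-1,[0,0,0],[0,0,0]],[-1,[0,0,0],[0,0,0]]])

```text
time: 8.78
tool_pos: [0.4794, -0.3259, 0.036]
tool_rot: [-3.141, 0.0, -3.141]
contact_force: [-0.6, 0.4, 4.8]
opening: 0.0412
```

>>> jog_arm(series=[[-1,[0,0,-0.03],[0,0,0]],[-1,[0,0,-0.065],[0,0,0]],[-1,[0,0,-0.1],[0,0,0]],[-1,[-0.181,0.228,-0.1],[0,0,0]],[-1,[-0.181,0.228,-0.1],[0,0,0]],[-1,[-0.181,0.228,-0.1],[0,0,0]],[-1,[-0.181,0.228,-0.1],[0,0,0]],[-1,[-0.181,0.228,-0.1],[0,0,0]],[-1,[-0.181,0.228,-0.1],[0,0,0]],[-1,[-0.181,0.228,-0.1],[0,0,0]],[-1,[-0.181,0.228,-0.1],[0,0,0]],[-1,[-0.181,0.228,-0.1],[0,0,0]]])

```text
time: 9.78
tool_pos: [0.6606, -0.0949, 0.134]
tool_rot: [3.141, -0.002, -3.137]
contact_force: [-0.2, -1.2, -2.8]
opening: 0.0411
```

>>> jog_arm(series=[[-1,[0,0,0],[0,0,0]],[-1,[0,0,0],[0,0,0]]])

```text
time: 9.95
tool_pos: [0.6594, -0.0986, 0.135]
tool_rot: [3.141, -0.002, 3.141]
contact_force: [-0.8, -1.1, -3.0]
opening: 0.0414
```

>>> jog_arm(series=[[-1,[0,0,0.03],[0,0,0]],[-1,[0,0,0.055],[0,0,0]],[-1,[0,0,0.072],[0,0,0]],[-1,[0,0,0.078],[0,0,0]],[-1,[0,0,0.081],[0,0,0]],[-1,[0,0,0.081],[0,0,0]],[-1,[0,0,0.081],[0,0,0]]])

```text
time: 10.53
tool_pos: [0.6609, -0.0984, 0.0561]
tool_rot: [-3.141, 0.002, 3.141]
contact_force: [0.7, 0.7, -2.5]
opening: 0.0413
```

>>> jog_arm(series=[[-1,[0,0,0.002],[0,0,0]],[-1,[0,0,0.0035],[0,0,0]],[-1,[0,0,0.0035],[0,0,0]],[-1,[0,0,0.0035],[0,0,0]]])

```text
time: 10.87
tool_pos: [0.6608, -0.0979, 0.052]
tool_rot: [-3.141, 0.002, -3.141]
contact_force: [0.6, -0.2, -0.3]
opening: 0.0416
```

>>> jog_arm(series=[[1,[0,0,0],[0,0,0]],[1,[0,0,0],[0,0,0]],[1,[0,0,0],[0,0,0]],[1,[0,0,0],[0,0,0]],[1,[0,0,0],[0,0,0]],[1,[0,0,0],[0,0,0]],[1,[0,0,-0.03],[0,0,0]],[1,[0,0,-0.07],[0,0,0]],[1,[0,0,-0.1],[0,0,0]],[1,[0,0,-0.1],[0,0,0]],[1,[0,0,-0.1],[0,0,0]]])

```text
time: 11.78
tool_pos: [0.6614, -0.098, 0.1538]
tool_rot: [-3.14, 0.005, -3.141]
contact_force: [0.6, 0.6, 0.5]
opening: 0.0917
```

>>> jog_arm(series=[[1,[0.155,0.085,0],[0,0,0]],[1,[0.155,0.085,0],[0,0,0]],[1,[0.155,0.085,0],[0,0,0]],[1,[0.155,0.085,0],[0,0,0]],[1,[0.155,0.085,0],[0,0,0]],[1,[0.155,0.085,0.03],[0,0,0]],[1,[0.155,0.085,0.05],[0,0,0]],[1,[0.155,0.085,0.05],[0,0,0]],[1,[0.155,0.085,0.05],[0,0,0]]])

```text
time: 12.53
tool_pos: [0.5043, -0.0126, 0.1]
tool_rot: [3.141, -0.004, -3.141]
contact_force: [0.2, -1.0, 0.2]
opening: 0.0915
```

```bash
python3 - <<'E'
from cell import status, eyes
import cv2,numpy as np
print(status.observe()["tool_pos"])
d=eyes.read_camera("side");cv2.imwrite("pics/s3.png",cv2.resize(d["img"][160:340,240:480,::-1],None,fx=3,fy=3,interpolation=cv2.INTER_CUBIC))
E
```

```text
[ 0.50431412 -0.01262496  0.09999929]
```

View pics/s3.png

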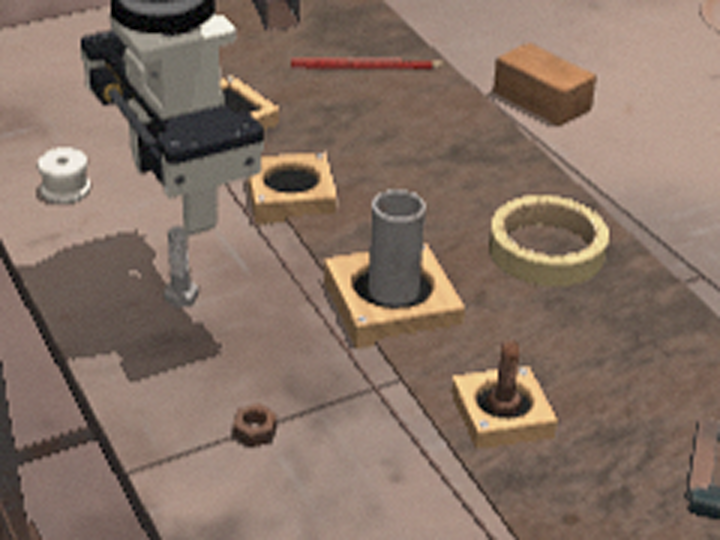

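The pipe stands in the large recess (crop 395,250) and the short bolt in the small one. The gripper is above the long bolt (180,265).

>>> jog_arm(series=[[1,[-0.002,-0.001,0.03],[0,0,0]],[1,[-0.002,-0.001,0.065],[0,0,0]],[1,[-0.002,-0.001,0.081],[0,0,0]],[1,[-0.002,-0.001,0.081],[0,0,0]],[-1,[-0.002,-0.001,0.081],[0,0,0]],[-1,[-0.002,-0.001,0.081],[0,0,0]],[-1,[-0.002,-0.001,0.081],[0,0,0]],[-1,[-0.002,-0.001,0.081],[0,0,0]],[-1,[-0.002,-0.001,0.081],[0,0,0]],[-1,[-0.002,-0.001,0.081],[0,0,0]],[-1,[-0.002,-0.001,0.081],[0,0,0]],[-1,[-0.002,-0.001,0.081],[0,0,0]]], squeeze=30)

```text
time: 13.58
tool_pos: [0.5073, -0.0137, 0.0204]
tool_rot: [3.142, 0.0, -3.141]
contact_force: [0.1, 1.5, -0.6]
opening: 0.0428
```

>>> jog_arm(series=[[-1,[0,0,0],[0,0,0]],[-1,[0,0,0],[0,0,0]],[-1,[0,0,0],[0,0,0]],[-1,[0,0,0],[0,0,0]],[-1,[0,0,0],[0,0,0]],[-1,[0,0,0],[0,0,0]],[-1,[0,0,0],[0,0,0]],[-1,[0,0,0],[0,0,0]]])

```text
time: 14.25
tool_pos: [0.5072, -0.0137, 0.0202]
tool_rot: [3.141, -0.0, -3.141]
contact_force: [0.1, -0.8, -0.1]
opening: 0.0156
```

>>> jog_arm(series=[[-1,[0,0,-0.03],[0,0,0]],[-1,[0,0,-0.065],[0,0,0]],[-1,[0,0,-0.08],[0,0,0]],[-1,[-0.147,0.092,-0.08],[0,0,0]],[-1,[-0.147,0.092,-0.08],[0,0,0]],[-1,[-0.147,0.092,-0.08],[0,0,0]],[-1,[-0.147,0.092,-0.08],[0,0,0]],[-1,[-0.147,0.092,-0.08],[0,0,0]],[-1,[-0.147,0.092,-0.08],[0,0,0]],[-1,[-0.147,0.092,-0.08],[0,0,0]]])

```text
time: 15.08
tool_pos: [0.6533, 0.0784, 0.0992]
tool_rot: [-3.141, -0.002, -3.141]
contact_force: [-0.6, -0.4, -1.9]
opening: 0.0157
```

>>> jog_arm(series=[[-1,[0,0,0.02],[0,0,0]],[-1,[0,0,0.04],[0,0,0]],[-1,[0,0,0.053],[0,0,0]],[-1,[0,0,0.058],[0,0,0]],[-1,[0,0,0.06],[0,0,0]],[-1,[0,0,0.06],[0,0,0]],[-1,[0,0,0.06],[0,0,0]]])

```text
time: 15.67
tool_pos: [0.6546, 0.0779, 0.0414]
tool_rot: [3.142, 0.002, 3.141]
contact_force: [-0.5, -0.1, -0.7]
opening: 0.0154
```

>>> jog_arm(series=[[-1,[0,0,0.003],[0,0,0]],[-1,[0,0,0.005],[0,0,0]],[-1,[0,0,0.005],[0,0,0]],[-1,[0,0,0.005],[0,0,0]]])

```text
time: 16.0
tool_pos: [0.6548, 0.0782, 0.0362]
tool_rot: [-3.142, 0.002, -3.141]
contact_force: [-0.0, -0.1, 3.2]
opening: 0.0155
```

Contact with the floor; release.

>>> jog_arm(series=[[1,[0,0,0],[0,0,0]],[1,[0,0,0],[0,0,0]],[1,[0,0,0],[0,0,0]],[1,[0,0,0],[0,0,0]],[1,[0,0,0],[0,0,0]],[1,[0,0,-0.03],[0,0,0]],[1,[0,0,-0.07],[0,0,0]],[1,[0,0,-0.11],[0,0,0]],[1,[0,0,-0.11],[0,0,0]],[1,[0,0,-0.11],[0,0,0]]])

```text
time: 16.83
tool_pos: [0.6558, 0.0784, 0.1484]
tool_rot: [3.141, 0.006, -3.141]
contact_force: [-0.4, -0.3, -0.6]
opening: 0.0774
```

>>> jog_arm(series=[[1,[0.161,-0.261,0],[0,0,0.14]],[1,[0.161,-0.261,0],[0,0,0.14]],[1,[0.161,-0.261,0],[0,0,0.14]],[1,[0.161,-0.261,0],[0,0,0.14]],[1,[0.161,-0.261,0],[0,0,0.14]],[1,[0.161,-0.261,0],[0,0,0.14]],[1,[0.161,-0.261,0],[0,0,0.14]],[1,[0.161,-0.261,0],[0,0,0.14]],[1,[0.161,-0.261,0.04],[0,0,0.14]],[1,[0.161,-0.261,0.08],[0,0,0.14]],[1,[0.161,-0.261,0.1],[0,0,0.14]],[1,[0.161,-0.261,0.1],[0,0,0.14]]])

```text
time: 17.83
tool_pos: [0.4892, -0.1809, 0.0397]
tool_rot: [3.137, -0.011, 3.001]
contact_force: [-0.4, 1.1, 0.1]
opening: 0.0919
```

>>> jog_arm(series=[[1,[0,0,0],[0,0,0]],[1,[0,0,0],[0,0,0]]])

```text
time: 18.0
tool_pos: [0.4938, -0.1829, 0.0459]
tool_rot: [-3.141, 0.001, 3.002]
contact_force: [-0.1, -0.2, -0.0]
opening: 0.0916
```

>>> jog_arm(series=[[1,[-0.001,0,0.02],[0,0,0]],[1,[-0.001,0,0.034],[0,0,0]],[1,[-0.001,0,0.0385],[0,0,0]],[1,[-0.001,0,0.0385],[0,0,0]],[-1,[-0.001,0,0.0385],[0,0,0]],[-1,[-0.001,0,0.0385],[0,0,0]],[-1,[-0.001,0,0.0385],[0,0,0]],[-1,[-0.001,0,0.0385],[0,0,0]],[-1,[-0.001,0,0.0385],[0,0,0]],[-1,[-0.001,0,0.0385],[0,0,0]],[-1,[-0.001,0,0.0385],[0,0,0]],[-1,[-0.001,0,0.0385],[0,0,0]]])

```text
time: 19.0
tool_pos: [0.4942, -0.1829, 0.0067]
tool_rot: [3.141, 0.0, 3.002]
contact_force: [-0.8, 0.3, -0.2]
opening: 0.0431
```

>>> jog_arm(series=[[-1,[0,0,0],[0,0,0]],[-1,[0,0,0],[0,0,0]],[-1,[0,0,0],[0,0,0]],[-1,[0,0,0],[0,0,0]],[-1,[0,0,0],[0,0,0]]])

```text
time: 19.42
tool_pos: [0.4942, -0.1829, 0.0067]
tool_rot: [3.142, -0.0, 3.002]
contact_force: [0.5, -0.2, -1.4]
opening: 0.0293
```

>>> jog_arm(series=[[-1,[0,0,-0.03],[0,0,0]],[-1,[0,0,-0.07],[0,0,0]],[-1,[0,0,-0.11],[0,0,0]],[-1,[-0.098,0.425,-0.13],[0,0,-0.14]],[-1,[-0.098,0.425,-0.13],[0,0,-0.14]],[-1,[-0.098,0.425,-0.13],[0,0,-0.14]],[-1,[-0.098,0.425,-0.13],[0,0,-0.14]],[-1,[-0.098,0.425,-0.13],[0,0,-0.14]],[-1,[-0.098,0.425,-0.13],[0,0,-0.14]],[-1,[-0.098,0.425,-0.13],[0,0,-0.14]],[-1,[-0.098,0.425,-0.13],[0,0,-0.14]],[-1,[-0.098,0.425,-0.13],[0,0,-0.14]]])

```text
time: 20.42
tool_pos: [0.6286, 0.169, 0.1339]
tool_rot: [-3.142, -0.0, -3.141]
contact_force: [1.0, -0.3, -0.6]
opening: 0.0292
```

>>> jog_arm(series=[[-1,[-0.014,0.036,0],[0,0,0]],[-1,[-0.014,0.036,0],[0,0,0]],[-1,[-0.014,0.036,0],[0,0,0]],[-1,[-0.014,0.036,0],[0,0,0]]])

```text
time: 20.75
tool_pos: [0.6419, 0.2027, 0.1332]
tool_rot: [-3.141, -0.001, -3.141]
contact_force: [-1.0, -0.5, -0.3]
opening: 0.0287
```

```bash
python3 - <<'E'
from cell import status, eyes
import cv2,numpy as np
print(status.observe()["tool_pos"],status.observe()["tool_rot"])
d=eyes.read_camera("side");cv2.imwrite("pics/s4.png",cv2.resize(d["img"][100:280,220:460,::-1],None,fx=3,fy=3,interpolation=cv2.INTER_CUBIC))
E
```

```text
[0.64191875 0.20269316 0.13321049] [-3.14092796e+00 -1.35537675e-03 -3.14076217e+00]
```

View pics/s4.png

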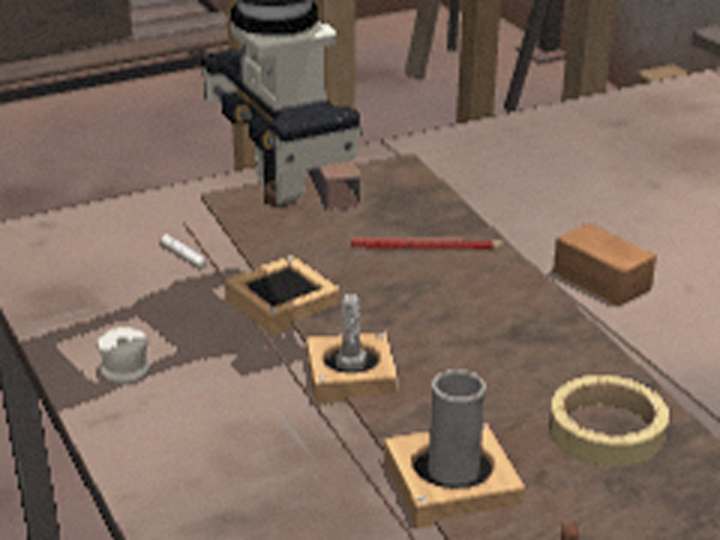

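>>> jog_arm(series=[[-1,[-0.008,0.022,0],[0,0,0]],[-1,[-0.008,0.022,0.03],[0,0,0]],[-1,[-0.008,0.022,0.065],[0,0,0]],[-1,[-0.008,0.022,0.09],[0,0,0]],[-1,[-0.008,0.022,0.098],[0,0,0]],[-1,[-0.008,0.022,0.098],[0,0,0]],[-1,[-0.008,0.022,0.098],[0,0,0]]])

```text
time: 21.38
tool_pos: [0.6512, 0.224, 0.0371]
tool_rot: [3.141, 0.001, 3.14]
contact_force: [0.3, -0.6, -0.6]
opening: 0.0291
```

>>> jog_arm(series=[[-1,[0,0,0.006],[0,0,0]],[-1,[0,0,0.01],[0,0,0]],[-1,[0,0,0.01],[0,0,0]],[-1,[0,0,0.01],[0,0,0]]])

```text
time: 21.72
tool_pos: [0.6506, 0.2249, 0.0265]
tool_rot: [3.141, 0.001, -3.141]
contact_force: [-0.7, -0.3, 0.3]
opening: 0.0292
```

>>> jog_arm(series=[[-1,[0,0,0.0005],[0,0,0]],[1,[0,0,0.0005],[0,0,0]],[1,[0,0,0.0005],[0,0,0]],[1,[0,0,0.0005],[0,0,0]],[1,[0,0,0.0005],[0,0,0]],[1,[0,0,0],[0,0,0]],[1,[0,0,-0.03],[0,0,0]],[1,[0,0,-0.07],[0,0,0]],[1,[0,0,-0.11],[0,0,0]],[1,[0.1,0,-0.15],[0,0,0]],[1,[0.1,0,-0.15],[0,0,0]],[1,[0.1,0,-0.15],[0,0,0]]])

```text
time: 22.72
tool_pos: [0.5481, 0.2251, 0.1781]
tool_rot: [3.141, 0.001, -3.141]
contact_force: [1.2, 0.2, 0.0]
opening: 0.0911
```

>>> jog_arm(series=[[1,[0.15,0.05,-0.05],[0,0,0]],[1,[0.15,0.05,-0.05],[0,0,0]],[1,[0.15,0.05,-0.05],[0,0,0]],[1,[0.15,0.05,-0.05],[0,0,0]],[1,[0.15,0.05,-0.05],[0,0,0]],[1,[0.15,0.05,-0.05],[0,0,0]],[1,[0.15,0.05,-0.05],[0,0,0]]])

```text
time: 23.3
tool_pos: [0.4008, 0.2749, 0.2262]
tool_rot: [3.141, 0.001, -3.141]
contact_force: [0.3, 0.4, -0.7]
opening: 0.0918
```

```bash
python3 - <<'E'
from cell import status, eyes
from h import *
np.set_printoptions(precision=4,suppress=True)
s=status.observe();print(s["tool_pos"],s["qvel"],s["time"])
C=dict(pipe=(.660,-.098),long=(.6545,.078),short=(.665,-.252),nut=(.6505,.2245),reel=(.4715,.1825),chalk=(.596,.359))
for n in("top","side"):
    d=eyes.read_camera(n);P=cloud(d)
    c=d["img"][170:320,120:500] if n=="top" else d["img"][150:340,210:470]
    cv2.imwrite(f"pics/f{n}.png",cv2.resize(c[:,:,::-1],None,fx=2 if n=="top" else 3,fy=2 if n=="top" else 3,interpolation=cv2.INTER_CUBIC))
    for k,(x,y) in C.items():
        m=(np.hypot(P[...,0]-x,P[...,1]-y)<.045)&(P[...,2]>(.0275 if k not in("reel","chalk") else .006))
        q=P[m];z=np.percentile(q[:,2],97);t=q[q[:,2]>z-.006]
        print(n,k,"all mid",(q.max(0)+q.min(0))/2,"top z",z,"topmid",(t.max(0)+t.min(0))[:2]/2)
E
```

```text
[0.4008 0.2749 0.2262] [-0.0198  0.0303 -0.0088 -0.     -0.0002 -0.0004] 23.3
top pipe all mid [ 0.661  -0.0954  0.0667] top z 0.1034228521122881 topmid [ 0.6603 -0.097 ]
top long all mid [0.6533 0.078  0.0582] top z 0.08840822800570437 topmid [0.6534 0.0792]
top short all mid [ 0.6628 -0.253   0.0535] top z 0.07736500856819377 topmid [ 0.6646 -0.2518]
top nut all mid [0.6496 0.2256 0.0333] top z 0.037614308621376435 topmid [0.6508 0.225 ]
top reel all mid [0.4605 0.1911 0.2808] top z 0.542281930195144 topmid [0.447  0.2199]
top chalk all mid [0.5927 0.3588 0.0107] top z 0.014389704102936529 topmid [0.6017 0.3603]
side pipe all mid [ 0.6706 -0.0989  0.0656] top z 0.10108071597077442 topmid [ 0.6597 -0.0982]
side long all mid [0.6521 0.0765 0.0574] top z 0.08557306259953361 topmid [0.6531 0.0777]
side short all mid [ 0.6634 -0.2532  0.0519] top z 0.07534452805375338 topmid [ 0.664  -0.2529]
side nut all mid [0.6562 0.2256 0.0318] top z 0.03508150715470193 topmid [0.6508 0.2232]
side reel all mid [0.4599 0.1897 0.2816] top z 0.541453075823268 topmid [0.4452 0.2165]
side chalk all mid [0.6007 0.359  0.0096] top z 0.012451101147522 topmid [0.6007 0.359 ]
```

View pics/ftop.png

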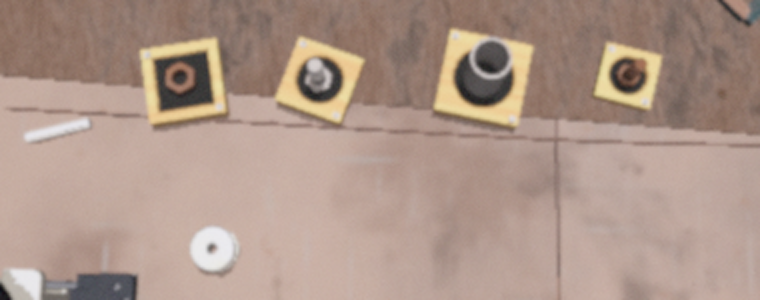

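View pics/fside.png

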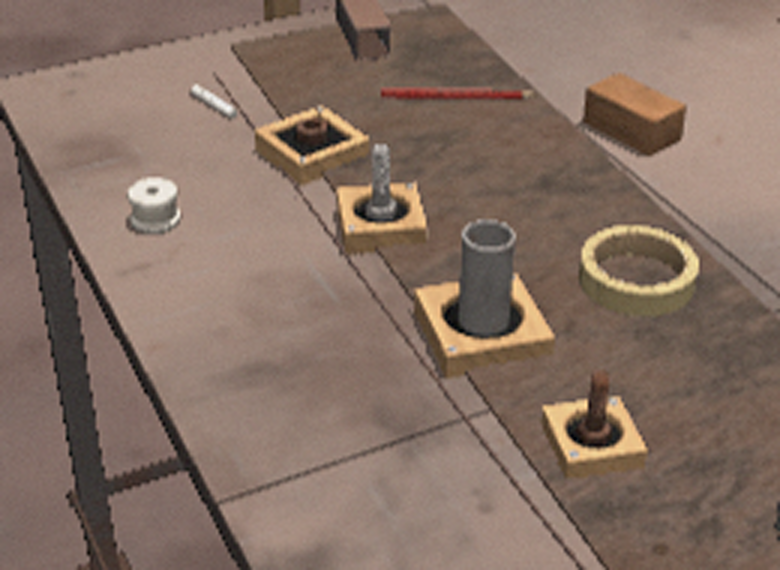

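All four parts stand in their recesses. Expected top heights are 101, 86, 75 and 33 mm, and the readings are 101–103, 86–88, 75–77 and 35–38 mm. The reel is at its old pixel (227,295) and the chalk is also where it was.

```bash
python3 -c "
from cell import job,status
print(job.hand_in(),status.observe()['time'])"
```

```text
the job is handed in; nothing more can be done
the job is handed in; nothing more can be done
```

I placed all four parts in their nests with one top-down grasp each: short bolt in the small recess, pipe in the large, long bolt in the medium and nut in the square. The robot clock read about 23 s of the 102 s allowed just before I handed in.

- **Placement:** both cameras showed every part upright, with its axis within about 3 mm of the recess centre.
- **Heights:** the pipe and both bolts read within about 2 mm of the height expected when resting on the floor. The nut's depth reading was high, 35–38 mm against 33 mm expected. I took that as depth noise, because it looks flat in both pictures and was released about 0.5 mm above the floor.
- **Reel and chalk:** both look unmoved in the final pictures. The reel's depth check failed because the arm was in its search area, so I judged the reel by its pixel position, which was unchanged. The chalk's depth reading was within about 5 mm of the start.

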